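# Check an equipment frame for squareness with a slide rule

### The arm

A 7-joint arm with a two-finger parallel gripper is mounted at the origin on the work surface. World frame = base frame: x ahead of the robot, y to its left, z up, the work surface at z = 0. Lengths are in m, angles in rad, forces in N, time in s.
With the tool pointing down it reaches from about 0.35 to 0.9 m from the base axis. Payload 7.2 kg.
Tool frame: the origin (TCP) lies at the very end of the fingers, on their centre line; the grasp point (between the pads) lies 19 mm behind it; z points along the fingers, x is the direction in which the jaws open and shut, and the axes are right-handed (so a half turn about z gives the same grasp; the last joint's range is limited). The gripper opens to 85 mm and grips with 20 to 120 N. Pads are 22 mm wide; open, the fingers measure 114 mm over their backs; the gripper's body (76 mm by 85 mm) begins 54 mm behind the grasp point. The pads swing forward as they close: fully open they stand 13 mm farther back than shut.
Start: joints at [1.186, 0.411, -0.013, 1.596, 0.006, 1.134, -0.082], TCP at [0.195, -0.594, 0.231] pointing down, gripper open.
Joint ranges: [-2.95, 2.95], [-0.29, 1.99], [-1.47, 1.44], [0.14, 2.54], [-1.03, 4.17], [0.13, 1.85], [-2.86, 2.86]. Speed limits (rad/s): [2.39, 2.39, 3.01, 3.01, 3.14, 3.14, 3.14].

### API

Orientations are given as a rotation vector (axis times angle).
In Python, from cell import r, set_gripper, imaging, readout gives the robot as it stands. The module is installed in compiled form; this text tells all that it offers. Calls block until the motion is done:
- r.move_pose(position, orientation): joint-space move of the TCP to a pose.
- r.movel(position, ori=None, v=0.15, stop_force=None): straight line of the TCP; ori=None keeps the orientation; v is the mean speed in m/s. With stop_force (N) it stops when the force on the tool has changed by that much, and returns True; else False.
- r.goto_joints(angles): joint-space move.
- set_gripper(opening, squeeze=None): finger opening in m; squeeze is the grip in N (None keeps the last); returns when the fingers have stopped.
- r.sleep(seconds).
- r.solve_ik(position, orientation): joint angles nearest the present ones, or None.
- imaging.read_camera(name): name is "side" or "top"; returns the picture (420x560x3 uint8, red, green, blue); there is no depth.
- imaging.calibration(name): a dict with "mtx" (3x3 intrinsics, pixels), "dist" ([k1, k2, p1, p2, k3] as OpenCV has them; the pictures are not rectified), "extrinsics" (4x4, takes a point from world to camera coordinates). Camera axes: x right, y down, z forward; pixel columns grow to the right and rows downward; lengths in m; the calibration is good to about 2 mm. A picture is of the moment at which its call begins. calibration takes no time and is no camera call.
A pose or a line that the arm cannot do raises r.Unreachable and nothing moves.
- r.close_job(): hands the job in, once; it reports no verdict.
Readings, each from a call of its own:
- readout.get_time(): time.
- readout.get_joints(): joint angles.
- readout.get_qd(): joint speeds.
- readout.get_tau(): joint torques, N m.
- readout.get_eef_pos(): TCP position.
- readout.get_orientation(): TCP orientation.
- readout.get_force(): force on the tool from outside, world axes, zero at the start.
- readout.get_torque(): the same for the moment, N m.
- readout.get_finger_gap(): finger opening in m.
Only numpy, scipy, OpenCV 4.12 (cv2) and the standard library are available. Lean on these libraries where they do the work, as an engineer would, in place of code of your own. Each camera call takes 0.05 s, during which the arm holds its last target.

### The job

Check the white frame for squareness with the slide rule: lay it on top of the two blue corner posts with both its jaws closed up to their outer sides, then measure across the two orange posts in the same way and leave the rule lying there, closed on them. Then slide the black marker of the status strip to the middle of the field with the colour of the longer diagonal, or of the white field if the two agree to within 5 mm. Do not shift the frame, and leave the other things where they are.

Things in the scene. Friction and masses are not known exactly. Their poses are not given: they have to be found in the camera images.
- rule: Loose slide rule, 0.46 kg: steel beam 209 x 22 x 8 mm with two downward jaws. Origin under the handle's middle at the jaws' lower ends (on the bench, or 16 mm above it when the beam lies on the posts); z up, x along the beam to the cursor. Beam x = -97 to 112, z = 14 to 22 mm. Fixed dark jaw 12 mm thick, 26 mm wide, inner face at x = -85 mm, z = 0 to 26 mm.
- cursor (a joint): Position of the rule's cursor along the beam, 0 to 0.044 m, growing away from the fixed jaw; it slides easily (0.3 N). The gap between the two jaws' inner faces, i.e. the outside measure over the two posts, is 0.138 m plus this value.
- rule_handle (a point): Middle of the rule's red lifting handle (39 mm above the rule's origin): 50 mm along the beam, 14 mm across, standing from 22 to 56 mm above the rule's origin.
- fixed_jaw (a point): Point of the rule 9 mm inside the fixed jaw's inner face, at the beam's lower side (14 mm above rule's origin): it lies on the axis of a post that the jaw touches squarely; x along the beam to the cursor.
- cursor_jaw (a point): Point 9 mm inside the cursor's inner jaw face, at the beam's lower side: on the axis of a post that the cursor touches. The cursor lies 9 to 23 mm outward of it. Its dark jaw and saddle, 26 mm wide, span z = 0 to 27 mm of the rule's frame; its yellow grip, 14 x 14 mm, z = 27 to 56 mm.
- frame: White frame fixed to the bench: four 12 mm wide rails, 14 mm high, four corner posts 30 mm tall, a low board inside. Origin on the bench, centre of the unracked frame; x to the far rail (post axes 85 mm apart), y left; near posts at y = +55 (blue), -55 mm (orange). The far rail with its posts is off by up to 15 mm sideways: diagonals 127 to 152 mm between post axes. It yields only to 40 N.
- blue_near (a point): Near-left, blue corner post of the frame, 18 mm in diameter, 30 mm tall; the point is on its axis at its flat top
- blue_far (a point): Far-right, blue corner post of the frame, 18 mm in diameter, 30 mm tall; the point is on its axis at its flat top
- orange_near (a point): Near-right, orange corner post of the frame, 18 mm in diameter, 30 mm tall; the point is on its axis at its flat top
- orange_far (a point): Far-left, orange corner post of the frame, 18 mm in diameter, 30 mm tall; the point is on its axis at its flat top
- strip: Status strip fixed to the bench, 190 mm by 60 mm, 10 mm high, origin under its centre, x along it. Four fields, each 40 mm long, centred at x = -60 (dark grey: not checked), -20 (blue), 20 (white: square) and 60 mm (orange).
- marker_grip (a point): On the black marker that slides along the strip's x with 1.2 N, from x = -60 to 70 mm: its upright grip is 22 mm along the strip, 14 mm across and reaches to 54 mm above the bench, its foot (26 mm across) to 20 mm; the point is on the grip's centre line, 40 mm above the bench. It starts on the dark grey field.
- breaker: Loose white breaker module 80 x 36 x 34 mm with a blue toggle, lying left of the frame; origin under its centre. A bystander.
- plug_black: Loose black connector plug, 80 mm long, 28 mm wide and high, lying right of the frame; origin under it. A bystander.
- plug_orange: Loose orange connector plug of the same size, lying in front of the frame; origin under it. A bystander.
- bottle: Clear bottle with a blue cap, 56 mm in diameter, 140 mm tall, beyond the frame; origin under its centre. A bystander.
- screwdriver: Screwdriver 170 mm long with a green handle, lying on the bench to the far right. A bystander.
- marker (a joint): Position of the marker along the strip, 0 to 0.13 m: 0.04 m at the middle of the blue field, 0.08 white, 0.12 orange.
Mind the look-alikes: they are no part of the job. There is more than one size of the rule; the one meant has the size given above.

How it is judged:
By the outcome, as a careful person would: the job done as asked, in the order asked, and still so for the second after the job is handed in, with the robot touching nothing.
It also fails if it takes over 72 s, if anything falls off the work surface, if the arm or the gripper's body presses on something with over 40 N, if the wrist force passes 120 N, or if a joint passes its speed limit or range.

## Working session

There is one attempt and no reset: what is moved stays moved. The work goes in short steps, each a Python script; the robot and the scene stay as the last script left them, time stands still between calls to the robot, and variables do not carry over. Pictures are saved under pics/ and viewed, and the job is handed in when it is done.

```bash
mkdir -p pics
python3 - <<'E'
from cell import r,set_gripper,imaging,readout
import cv2,numpy as np
for n in("top","side"):
    im=imaging.read_camera(n); cv2.imwrite(f"pics/{n}0.png",cv2.cvtColor(cv2.resize(im,(800,600),interpolation=cv2.INTER_CUBIC),cv2.COLOR_RGB2BGR)); np.save(f"pics/{n}0.npy",im)
    c=imaging.calibration(n); print(n,c)
print(readout.get_time(),readout.get_orientation(),readout.get_force())
E
```

```text
top {'mtx': array([[427.24293611,   0.        , 284.70277794],
       [  0.        , 427.24293611, 214.86556032],
       [  0.        ,   0.        ,   1.        ]]), 'dist': array([-0.0467971,  0.       ,  0.       ,  0.       ,  0.       ]), 'extrinsics': array([[ 0.02740252, -0.99917856,  0.02985491, -0.11756747],
       [-0.98742224, -0.03170823, -0.15489321,  0.47869995],
       [ 0.15571262, -0.02523494, -0.98748001,  1.24301279],
       [ 0.        ,  0.        ,  0.        ,  1.        ]])}
side {'mtx': array([[405.35734725,   0.        , 281.42022087],
       [  0.        , 405.35734725, 210.75826924],
       [  0.        ,   0.        ,   1.        ]]), 'dist': array([0.00647977, 0.        , 0.        , 0.        , 0.        ]), 'extrinsics': array([[-0.92273164, -0.38541824,  0.00437048,  0.43128849],
       [-0.22246003,  0.52326444, -0.82262133,  0.19654726],
       [ 0.31476636, -0.76003098, -0.56857281,  0.86647253],
       [ 0.        ,  0.        ,  0.        ,  1.        ]])}
0.1 [-2.54342218e+00  1.84277668e+00  1.92188092e-03] [-0.81768863 -0.38453041 -0.15383502]
```

View pics/top0.png

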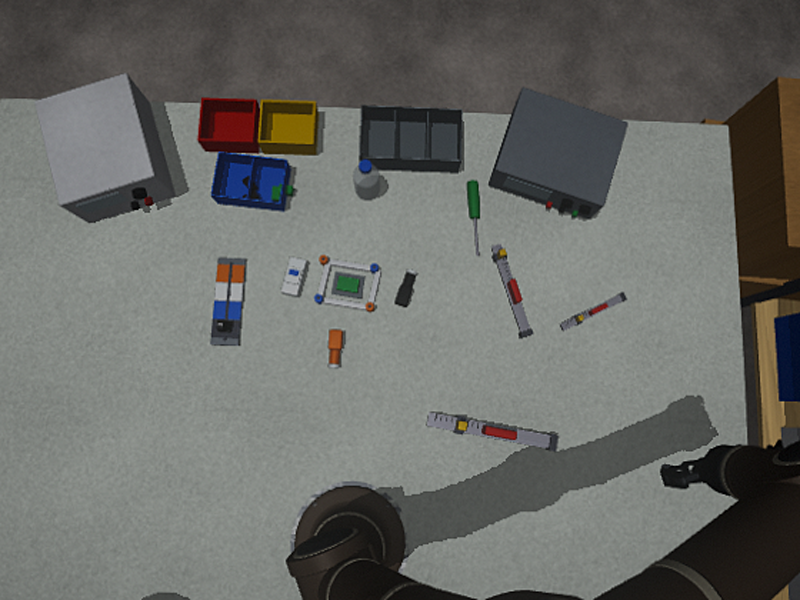

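View pics/side0.png

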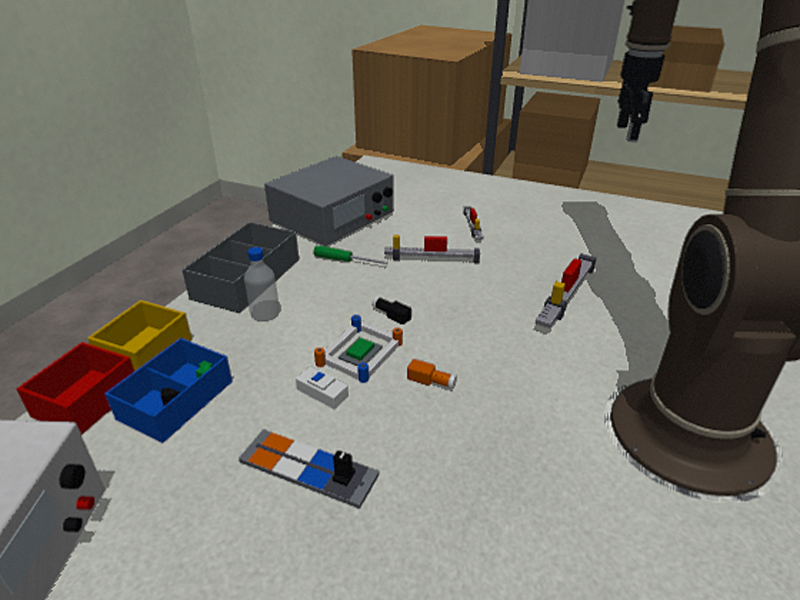

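```bash
cat > h.py <<'E'
from cell import r,set_gripper,imaging,readout
import cv2,numpy as np
from scipy.spatial.transform import Rotation as R
C={n:imaging.calibration(n) for n in("top","side")}
def unproj(n,uv,z):
    c=C[n]; p=cv2.undistortPoints(np.array([[uv]],float),c["mtx"],np.array(c["dist"]))[0,0]
    E=np.array(c["extrinsics"]); Rm,t=E[:3,:3],E[:3,3]
    o=-Rm.T@t; d=Rm.T@np.array([p[0],p[1],1]); return o+d*(z-o[2])/d[2]
def proj(n,P):
    c=C[n];E=np.array(c["extrinsics"])
    return cv2.projectPoints(np.atleast_2d(P).astype(float),cv2.Rodrigues(E[:3,:3])[0],E[:3,3],c["mtx"],np.array(c["dist"]))[0][:,0]
def ori(yaw): # tool down, tool x along yaw
    return R.from_matrix(np.array([[np.cos(yaw),np.sin(yaw),0],[np.sin(yaw),-np.cos(yaw),0],[0,0,-1]])).as_rotvec()
def crop(im,x0,y0,x1,y1,s,fn):
    c=cv2.resize(im[y0:y1,x0:x1],None,fx=s,fy=s,interpolation=cv2.INTER_CUBIC); cv2.imwrite(fn,cv2.cvtColor(c,cv2.COLOR_RGB2BGR))
E
python3 - <<'E'
from h import *
for nm,a,b in(("A",(495,246),(529,336)),("B",(561,328),(626,294)),("C",(427,418),(557,444))):
    p=unproj("top",np.array(a)*.7,.022);q=unproj("top",np.array(b)*.7,.022);print(nm,p,q,np.linalg.norm(p-q))
t=np.load("pics/top0.npy");s=np.load("pics/side0.npy")
crop(t,285,160,445,330,4.7/1.4,"pics/c_rules.png") 
crop(t,335,165,385,240,8,"pics/c_A.png")
crop(t,290,280,400,320,7,"pics/c_C.png")
crop(t,210,170,300,265,6,"pics/c_frame.png")
crop(s,200,210,330,290,6,"pics/s_frame.png")
E
```

```text
A [ 0.62502382 -0.29209459  0.022     ] [ 0.43042867 -0.36589572  0.022     ] 0.2081198641059024
B [ 0.44969564 -0.43514692  0.022     ] [ 0.52845476 -0.57942359  0.022     ] 0.1643738304147091
C [ 0.25285937 -0.15219352  0.022     ] [ 0.20600515 -0.42450314  0.022     ] 0.2763111450283029
```

View pics/c_A.png

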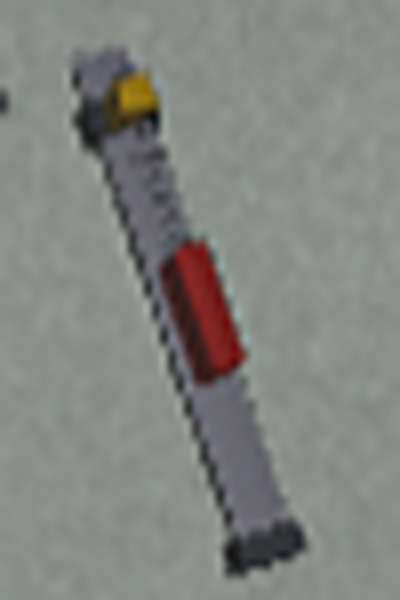

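View pics/c_C.png

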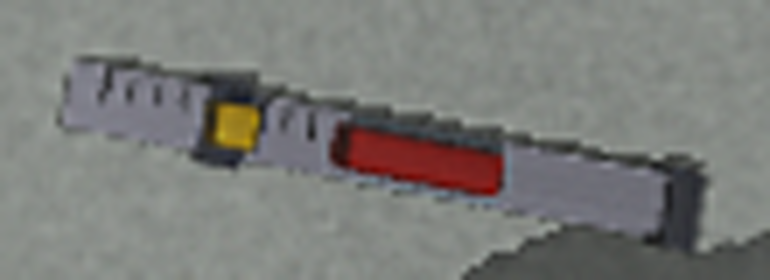

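View pics/c_frame.png

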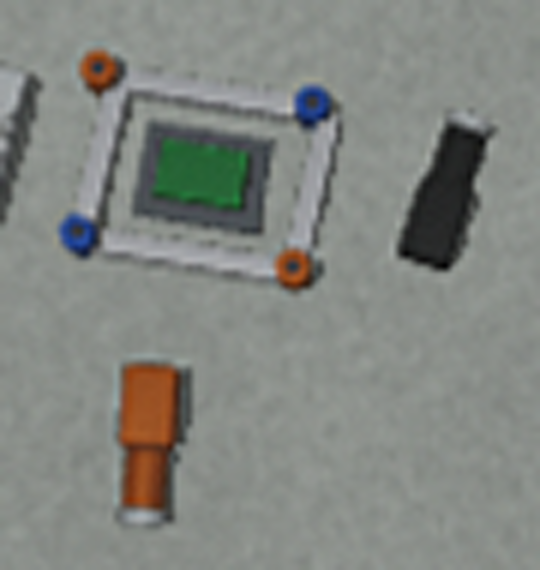

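View pics/s_frame.png

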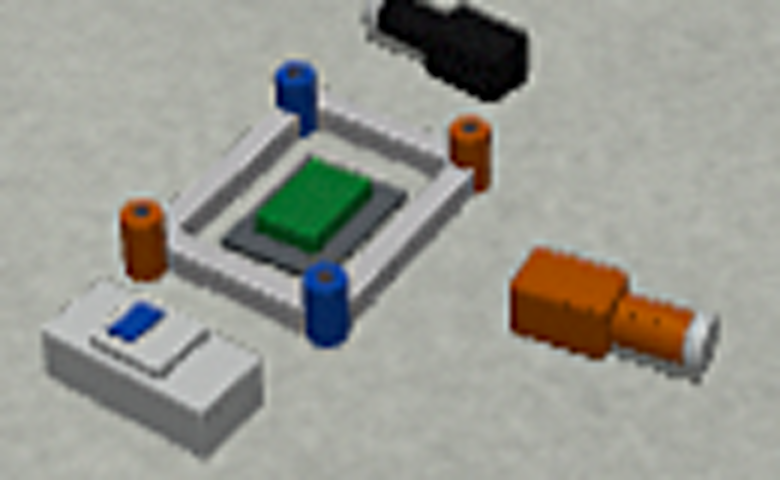

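```bash
cat > fit.py <<'E'
from h import *
from scipy.optimize import least_squares
def px(x,y,ox,oy,s): return np.array([ox+(x+.5)/s-.5,oy+(y+.5)/s-.5])
T=[px(x,y,210,170,6) for x,y in((78,232),(312,102),(293,265),(99,68))]
S=[px(x,y,200,210,6) for x,y in((326,275),(295,72),(471,125),(142,210))]
# order bn,bf,on,of
def posts(p):
    x,y,th,k=p[:4];c,s=np.cos(th),np.sin(th)
    L=np.array([[-.0425,.055],[.0425,-.055+k],[-.0425,-.055],[.0425,.055+k]])
    W=L@np.array([[c,s],[-s,c]])+[x,y]
    return np.c_[W,np.full(4,.03)]
if __name__=="__main__":
    def res(p):
        P=posts(p);return np.r_[(proj("top",P)-T).ravel(),(proj("side",P)-S).ravel()]
    p0=unproj("top",np.mean(T,0),.03)
    f=least_squares(res,[p0[0],p0[1],0,0]);print(f.x,np.round(f.fun.reshape(8,2),2))
    J=f.jac;print("sd",np.sqrt(np.diag(np.linalg.inv(J.T@J)))*.4)
    P=posts(f.x);print(P);print("blue",np.linalg.norm(P[0]-P[1]),"orange",np.linalg.norm(P[2]-P[3]))
    for n,Q in(("top",T),("side",S)):
        W=np.array([unproj(n,q,.03) for q in Q]);print(n,W[:,:2],np.linalg.norm(W[0]-W[1]),np.linalg.norm(W[2]-W[3]))
    np.save("frame.npy",f.x)
E
python3 fit.py
python3 - <<'E'
from h import *
# bystanders, view coords /800
for n,uv,z in(("brk1",(287,260),.034),("brk2",(308,262),.034),("brk3",(301,296),.034),("brk4",(281,292),.034),("pb1",(411,270),.028),("pb2",(400,305),.028),("pb tip",(417,272),.02),("po1",(336,331),.028),("po2",(334,366),.02),("botcap",(365,167),.14),("strip1",(230,258),.01),("strip2",(226,345),.01)):
    print(n,unproj("top",np.array(uv)*.7,z).round(3))
t=np.load("pics/top0.npy");s=np.load("pics/side0.npy")
crop(t,140,170,180,250,7,"pics/c_strip.png")
crop(s,160,295,270,360,7,"pics/s_strip.png")
crop(s,255,150,350,190,8,"pics/s_A.png")
crop(t,190,175,222,215,12,"pics/c_brk.png")
E
```

```text
[ 0.53510886  0.02448485 -0.12979812  0.00483734] [[ 0.07 -0.81]
 [ 0.08 -0.74]
 [ 0.18 -0.51]
 [ 0.01 -0.8 ]
 [ 0.58  0.44]
 [ 0.55  0.27]
 [ 0.39  0.57]
 [ 0.5   0.6 ]]
sd [0.00041858 0.00070119 0.00746199 0.00107681]
[[ 0.50008523  0.08452313  0.03      ]
 [ 0.5707586  -0.03075679  0.03      ]
 [ 0.4858475  -0.02455155  0.03      ]
 [ 0.58499633  0.0783179   0.03      ]]
blue 0.135219025249877 orange 0.14287272291010794
top [[ 0.49760465  0.08459861]
 [ 0.5684359  -0.03060454]
 [ 0.48427499 -0.02407663]
 [ 0.58248806  0.07822042]] 0.13523620108975618 0.14181147661293875
side [[ 0.50199584  0.08366225]
 [ 0.57260828 -0.03125794]
 [ 0.48766737 -0.02632454]
 [ 0.5872147   0.07679033]] 0.13488055694127304 0.14332602209435943
brk1 [0.576 0.154 0.034]
brk2 [0.573 0.109 0.034]
brk3 [0.499 0.12  0.034]
brk4 [0.506 0.162 0.034]
pb1 [ 0.564 -0.111  0.028]
pb2 [ 0.487 -0.089  0.028]
pb tip [ 0.562 -0.124  0.02 ]
po1 [0.428 0.044 0.028]
po2 [0.355 0.045 0.02 ]
botcap [ 0.748 -0.009  0.14 ]
strip1 [0.582 0.282 0.01 ]
strip2 [0.393 0.277 0.01 ]
```

View pics/c_strip.png

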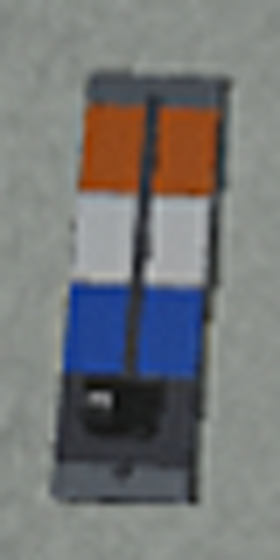

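View pics/s_strip.png

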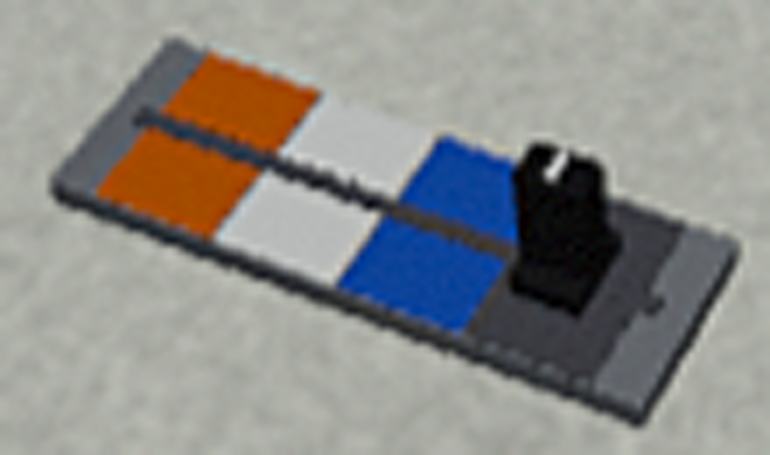

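View pics/s_A.png

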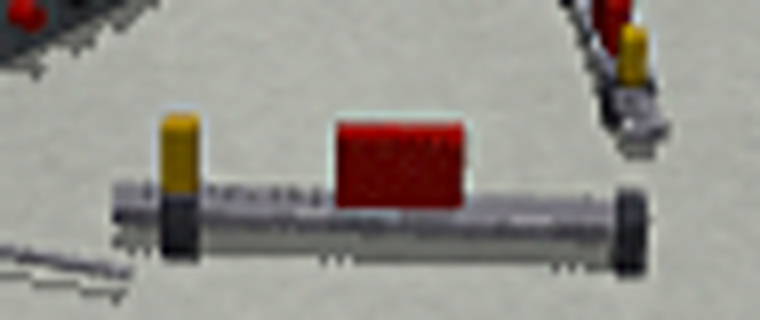

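View pics/c_brk.png

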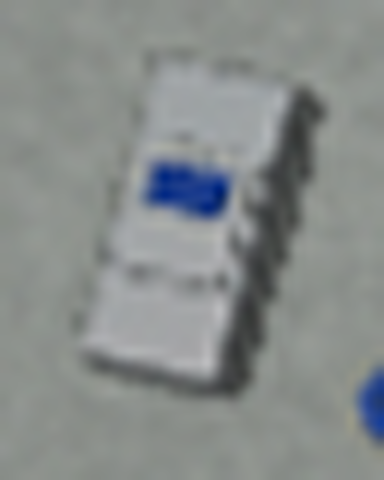

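Run:
```python
from h import *
from fit import px
g=unproj("top",px(140,94,335,165,8),.056);h=unproj("top",px(214,308,335,165,8),.056);j=unproj("top",px(263,546,335,165,8),.026)
print("grip",g,"handle",h,"jaw",j)
d=g-h;print("yaw",np.degrees(np.arctan2(d[1],d[0])),"dist",np.linalg.norm(d))
d=g-j;print(np.degrees(np.arctan2(d[1],d[0])));d=h-j;print(np.degrees(np.arctan2(d[1],d[0])),np.linalg.norm(d))
hs=unproj("side",px(400,126,255,150,8),.056);gs=unproj("side",px(180,117,255,150,8),.056)
print("side",gs,hs); d=gs-hs;print(np.degrees(np.arctan2(d[1],d[0])),np.linalg.norm(d))
# marker & strip
print("mark top",unproj("top",px(108,398,140,170,7),.054), "side",unproj("side",px(555,160,160,295,7),.054))
for p in((92,73),(228,78),(195,502),(55,497)):print(unproj("top",px(*p,140,170,7),.01))
for p in((172,40),(740,240),(640,420),(58,188)):print("s",unproj("side",px(*p,160,295,7),.01))
print(readout.get_joints())
for yaw in(20,-58.5,46,-134):
  for o in(90,-90):
    q=r.solve_ik([.53,.02,.1] if yaw!=20 else [.52,-.33,.1],ori(np.radians(yaw+o)));print(yaw,o,None if q is None else np.round(q,2))
```

```text
grip [ 0.60376389 -0.30320068  0.056     ] handle [ 0.52244579 -0.33126325  0.056     ] jaw [ 0.43699196 -0.35622495  0.026     ]
yaw 19.039357360955265 dist 0.08602407742437385
17.637791137468135
16.2834782668059 0.0939438281591643
side [ 0.60956212 -0.30461982  0.056     ] [ 0.52853375 -0.33126663  0.056     ]
18.203852632003187 0.085297415605223
mark top [0.43300615 0.2773207  0.054     ] side [0.43800066 0.27848855 0.054     ]
[0.58265158 0.30750592 0.01      ]
[0.58233204 0.24725978 0.01      ]
[0.39426236 0.2486778  0.01      ]
[0.39449109 0.30933319 0.01      ]
s [0.58541944 0.24972801 0.01      ]
s [0.396829   0.25111663 0.01      ]
s [0.39673635 0.31454749 0.01      ]
s [0.58341873 0.30980662 0.01      ]
[ 1.18579431  0.41185109 -0.01271534  1.59693895  0.00560238  1.13427914
 -0.08222931]
20 90 [ 1.25  0.91 -1.24  1.69  0.91  1.24  1.7 ]
20 -90 [ 0.59  0.54 -0.15  1.74  0.1   0.87 -0.82]
-58.5 90 [ 0.42  0.51 -0.72  1.92  0.44  0.87  0.03]
-58.5 -90 [ 0.07  0.42 -0.25  1.95  0.14  0.79 -2.85]
46 90 [ 0.73  0.77 -1.24  1.91  0.83  1.1   1.52]
46 -90 [ 0.32  0.47 -0.58  1.93  0.34  0.84 -1.21]
-134 90 [ 0.32  0.47 -0.58  1.93  0.34  0.84 -1.21]
-134 -90 [ 0.73  0.77 -1.24  1.91  0.83  1.1   1.52]
```

```bash
cat >> h.py <<'E'
def st(m=""): print(m,"t",round(readout.get_time(),2),"p",np.round(readout.get_eef_pos(),4),"F",np.round(readout.get_force(),1),"gap",round(readout.get_finger_gap(),4),flush=True)
def shot(tag,boxes):
    for n,b in boxes.items():
        im=imaging.read_camera(n);np.save(f"pics/{tag}_{n}.npy",im);crop(im,*b,f"pics/{tag}_{n}.png")
E
python3 - <<'E'
from h import *
y=np.radians(18.6+90); y2=np.radians(18.6-90)
G=np.array([.6067,-.3039])
q=np.array(r.solve_ik([*G,.12],ori(y2)));q[6]+=np.pi;print(q.round(2))
r.goto_joints(q);st("above")
set_gripper(.05)
r.movel([*G,.034],v=.2);st("down")
shot("g1",{"top":(320,150,400,230,7),"side":(240,120,360,200,6)})
E
```

```text
[ 0.5   0.61 -0.16  1.56  0.11  0.99  2.21]
above t 2.07 p [ 0.6062 -0.3051  0.1202] F [-0.  -0.2  1.2] gap 0.0849
down t 3.09 p [ 0.6072 -0.304   0.0345] F [-0.2 -0.4 -0.2] gap 0.0496
```

View pics/g1_side.png

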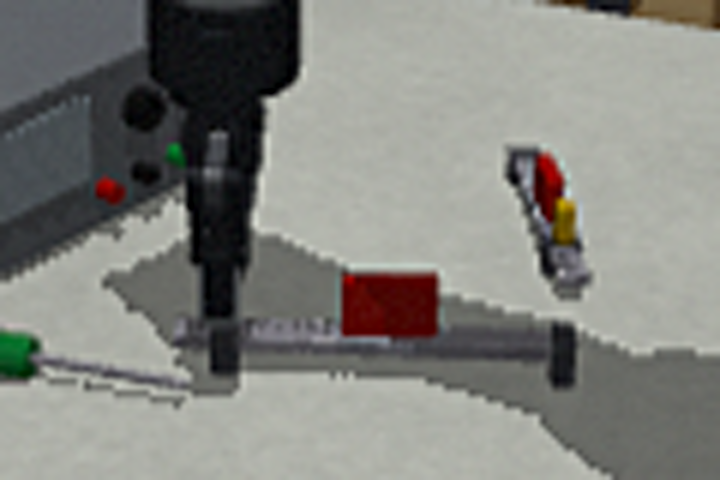

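View pics/g1_top.png

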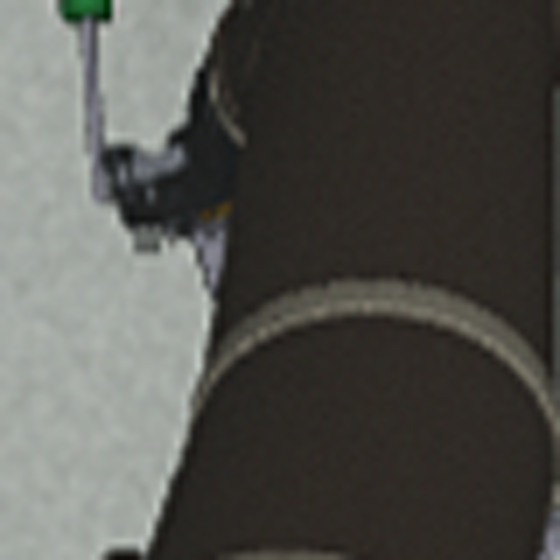

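Run:
```python
from h import *
set_gripper(0,20);st("grip")
p=readout.get_eef_pos(); d=np.array([np.cos(np.radians(18.6)),np.sin(np.radians(18.6)),0])
r.movel(p+d*.014,v=.05,stop_force=6);st("slid")
set_gripper(.05);p=readout.get_eef_pos()
r.movel(p+[0,0,.06],v=.25)
q=np.array(readout.get_joints());q[0]+=.35;r.goto_joints(q)
shot("g2",{"top":(320,150,400,250,6),"side":(240,120,360,200,6)});st()
```

```text
grip t 3.6 p [ 0.6072 -0.3039  0.035 ] F [-1.4  1.1  5.3] gap 0.0131
slid t 3.81 p [ 0.6091 -0.3036  0.035 ] F [1.5 0.2 3.7] gap 0.0132
 t 5.68 p [ 0.4698 -0.4913  0.0955] F [0.9 1.  0.3] gap 0.0498
```

View pics/g2_side.png

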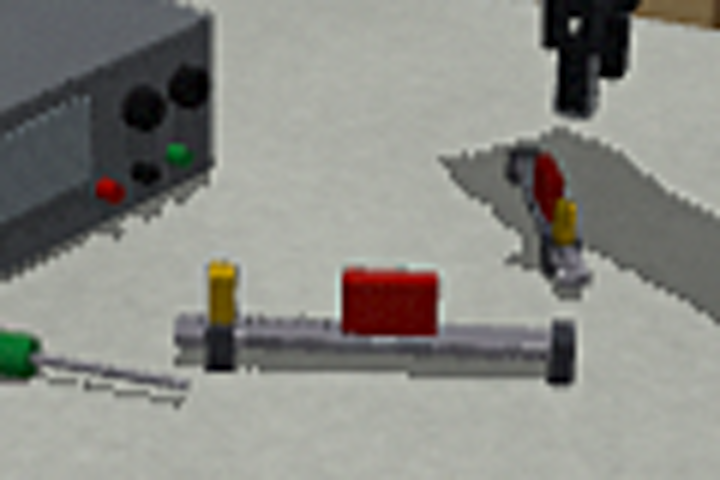

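View pics/g2_top.png

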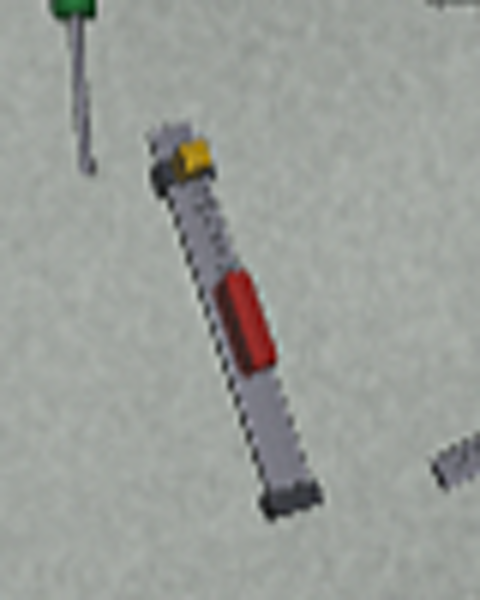

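Run:
```python
from h import *
y=np.radians(18.6+90)
H=np.array([.5255,-.3313])
r.move_pose([*H,.11],ori(y));r.movel([*H,.034],v=.2);st("down")
set_gripper(0,60);st("grip")
r.movel([*H,.14],v=.2);st("up")
# blue
import fit
P=fit.posts(np.load("frame.npy"));bn,bf=P[0][:2],P[1][:2];d=bf-bn;L=np.linalg.norm(d);d/=L;yaw=np.arctan2(d[1],d[0])
print(np.degrees(yaw))
# origin at fixed post + 76mm, back off 6 mm => jaw 6mm away
O=bn+d*(.076-.006)
r.move_pose([*O,.14],ori(yaw+np.pi/2));st("over")
r.movel([*O,.085],v=.2)
shot("g3",{"top":(190,150,320,260,5),"side":(180,180,330,300,5)});st()
```

```text
down t 6.94 p [ 0.5253 -0.3322  0.0341] F [0.7 0.5 0.8] gap 0.0503
grip t 7.36 p [ 0.5263 -0.3318  0.0355] F [-0.5  0.2  7.1] gap 0.0128
up t 8.04 p [ 0.5245 -0.3309  0.1387] F [-0.5  0.8 -5.3] gap 0.0129
-58.48925660509934
over t 9.68 p [0.5366 0.024  0.1396] F [ 0.3 -0.5 -4.6] gap 0.0129
 t 10.21 p [0.5378 0.0246 0.0863] F [ 0.5 -0.7 -4. ] gap 0.0125
```

View pics/g3_side.png

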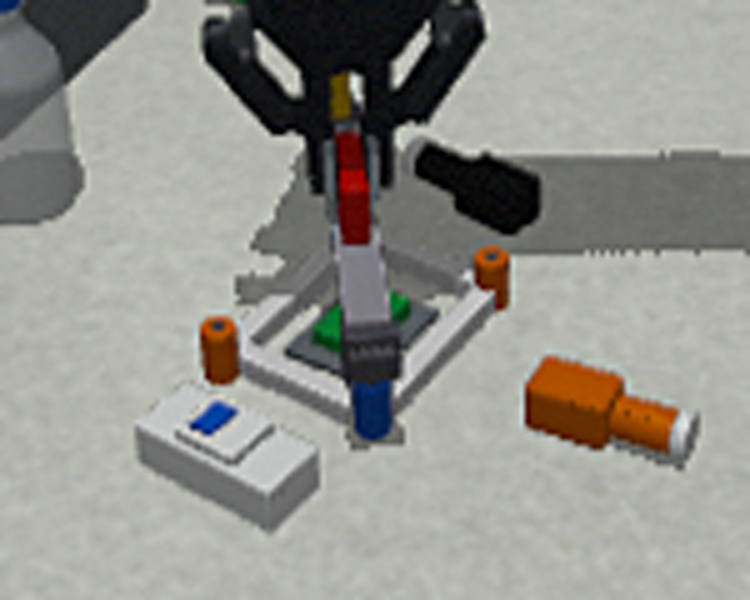

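View pics/g3_top.png

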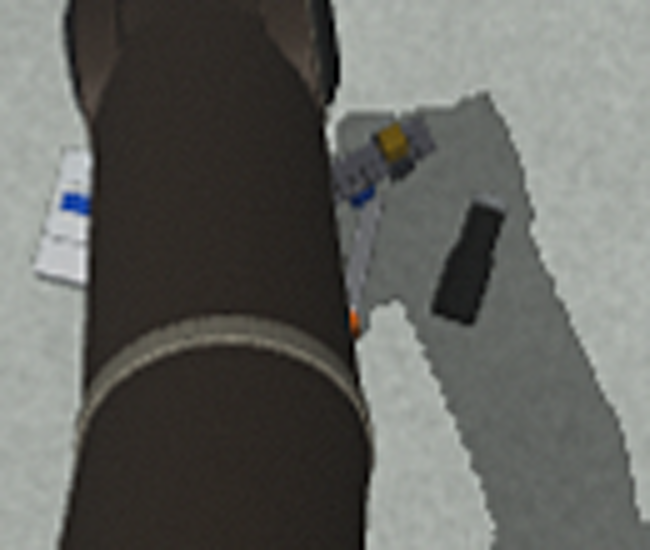

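```bash
cat >> h.py <<'E'
def rulept(O,yaw,z0,x,y,z):
    c,s=np.cos(yaw),np.sin(yaw);return [O[0]+c*x-s*y,O[1]+s*x+c*y,z0+z]
E
python3 - <<'E'
from h import *
p=readout.get_eef_pos();yaw=np.radians(-58.49);z0=p[2]-.0355
print(p, np.degrees(R.from_rotvec(readout.get_orientation()).as_matrix()[:,0]@[[1,0],[0,1],[0,0]]))
for b in(0,):
  pts=[rulept(p,yaw,z0,-97,0,0)] 
P=lambda n,L,ox,oy,s:[tuple(((np.array(q)-[ox,oy]+.5)*s-.5).round(0)) for q in proj(n,np.array(L))]
f=lambda x,y,z:rulept(p,yaw,z0,x,y,z)
L=[f(-.097,-.013,.026),f(-.097,.013,.026),f(-.085,.013,.026),f(-.085,-.013,.026),f(-.097,-.013,0),f(-.097,.013,0)]
print("side jaw",P("side",L,180,180,5))
print("side handle end",P("side",[f(-.025,-.007,.056),f(-.025,.007,.056),f(-.025,0,.022)],180,180,5))
print("top beam end",P("top",[f(.112,-.011,.022),f(.112,.011,.022),f(.085,0,.056)],190,150,5))
import fit
print("side bn",P("side",fit.posts(np.load("frame.npy")),180,180,5))
E
```

```text
[0.53777962 0.02457872 0.08627466] [48.86186482 29.92180214]
side jaw [(np.float64(404.0), np.float64(337.0)), (np.float64(346.0), np.float64(343.0)), (np.float64(343.0), np.float64(325.0)), (np.float64(401.0), np.float64(320.0)), (np.float64(406.0), np.float64(382.0)), (np.float64(348.0), np.float64(387.0))]
side handle end [(np.float64(372.0), np.float64(189.0)), (np.float64(342.0), np.float64(192.0)), (np.float64(360.0), np.float64(249.0))]
top beam end [(np.float64(437.0), np.float64(141.0)), (np.float64(419.0), np.float64(110.0)), (np.float64(388.0), np.float64(133.0))]
side bn [(np.float64(374.0), np.float64(381.0)), (np.float64(349.0), np.float64(211.0)), (np.float64(494.0), np.float64(257.0)), (np.float64(221.0), np.float64(328.0))]
```

Run:
```python
from h import *
s=np.load("pics/g3_side.npy");crop(s,235,205,275,275,10,"pics/g3_z.png")
t=np.load("pics/g3_top.npy");crop(t,250,165,285,195,16,"pics/g3_tz.png")
```

```text
(no output)
```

View pics/g3_z.png

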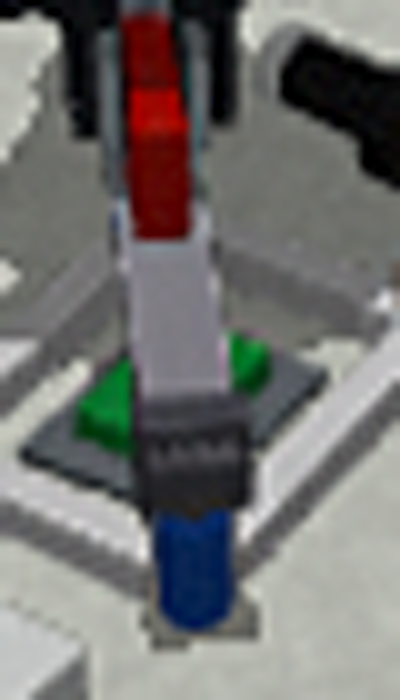

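View pics/g3_tz.png

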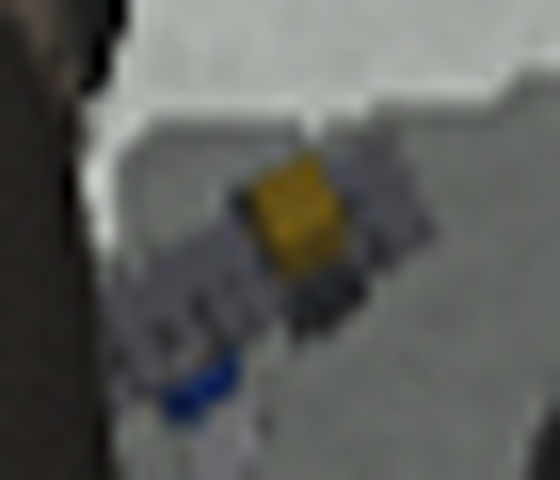

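Run:
```python
from h import *
p=readout.get_eef_pos()
O=np.array([.5367,.0248])
print(r.movel([*O,.056],v=.1,stop_force=5));r.sleep(.2);st("low")
print(r.movel([*O,.0495],v=.02,stop_force=3));st("touch");r.sleep(.2);st()
shot("g4",{"side":(235,205,315,285,9)})
```

```text
False
low t 10.85 p [0.5373 0.0249 0.0568] F [ 0.3  0.3 -3.6] gap 0.0127
True
touch t 11.16 p [0.5372 0.0249 0.0515] F [ 0.8 -0.6  5.2] gap 0.0128
 t 11.36 p [0.5371 0.0249 0.0515] F [-0.6  0.5  6.3] gap 0.0126
```

View pics/g4_side.png

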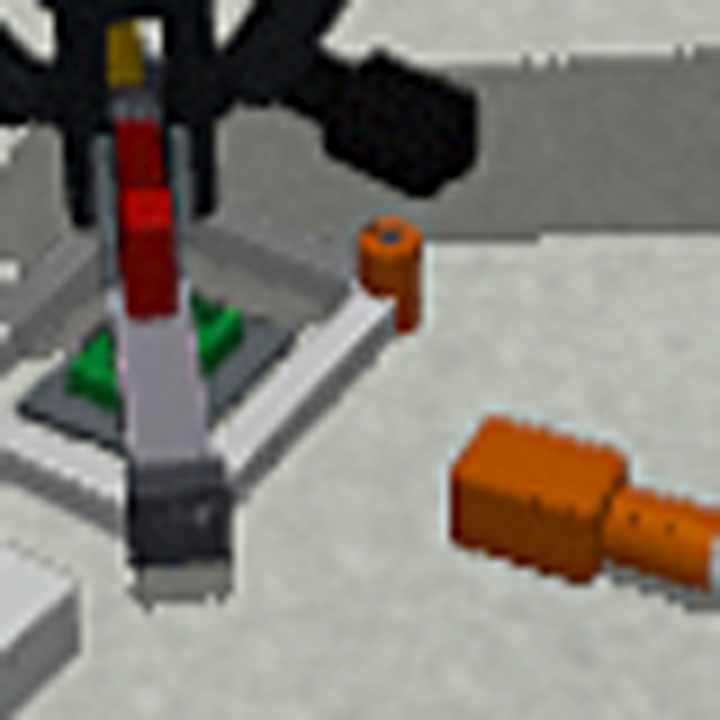

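Run:
```python
from h import *
d=np.array([np.cos(np.radians(-58.49)),np.sin(np.radians(-58.49)),0])
O=np.array([.5367,.0248,0.0514])
r.movel(O+d*.001,v=.05);r.sleep(.15);st("lift")
print(r.movel(O+d*.015,v=.02,stop_force=4));st("jaw");r.sleep(.2);st();p=readout.get_eef_pos();print("along",(p-O)@d)
```

```text
lift t 11.81 p [0.5376 0.0239 0.0515] F [ 0.2 -0.3  0.8] gap 0.0124
True
jaw t 12.05 p [0.5376 0.0239 0.0515] F [-0.3  0.6  4.3] gap 0.0131
 t 12.25 p [0.5376 0.0239 0.0515] F [-1.8 -0.2  5.3] gap 0.0128
along 0.001244492023926416
```

Run:
```python
from h import *
d=np.array([np.cos(np.radians(-58.49)),np.sin(np.radians(-58.49)),0])
O=np.array([.5367,.0248,0.0526])
r.movel(O+d*.0015,v=.05);r.sleep(.3);st("lift")
for k in range(3):
    print(r.movel(O+d*.015,v=.02,stop_force=5));st("jaw");r.sleep(.1);st();p=readout.get_eef_pos();print("along",(p-O)@d,"F.d",readout.get_force()@d)
    if readout.get_force()@d<-2.5: break
```

```text
lift t 12.8 p [0.5372 0.0235 0.0523] F [-0.4  0.1 -4.1] gap 0.0128
True
jaw t 13.18 p [0.5386 0.0201 0.0516] F [ 0.2  0.5 -3.7] gap 0.013
 t 13.28 p [0.5386 0.0202 0.0515] F [ 1.2 -0.4 -1.1] gap 0.0128
along 0.004907052966745917 F.d 1.0202971514251389
True
jaw t 13.53 p [0.5386 0.0201 0.0515] F [-0.6  0.2  5.2] gap 0.0127
 t 13.62 p [0.5387 0.0201 0.0515] F [ 0.2 -0.4  5.9] gap 0.0129
along 0.005001865132954813 F.d 0.5030588815750363
True
jaw t 13.87 p [0.5387 0.0201 0.0515] F [-0.9  0.3  5.4] gap 0.0125
 t 13.97 p [0.5387 0.0201 0.0515] F [-1.5  0.   6.3] gap 0.0127
along 0.005007114159132635 F.d -0.7877826422339232
```

Run:
```python
from h import *
d=np.array([np.cos(np.radians(-58.49)),np.sin(np.radians(-58.49)),0])
O=np.array([.5367,.0248,0.0540])
r.movel(O+d*.0045,v=.05);r.sleep(.3);st("lift")
for k in range(2):
    print(r.movel(O+d*.018,v=.02,stop_force=5));st("jaw");r.sleep(.1);st();p=readout.get_eef_pos();print("along",(p-O)@d,"F.d",readout.get_force()@d)
    if readout.get_force()@d<-2.5: break
```

```text
lift t 14.52 p [0.5388 0.0209 0.0537] F [ 0.5  0.8 -5.2] gap 0.0128
True
jaw t 14.81 p [0.5385 0.02   0.0529] F [-0.  -0.5 -5.5] gap 0.0127
 t 14.91 p [0.5378 0.0199 0.0524] F [-0.4 -0.1 -4.6] gap 0.0129
along 0.004782773773363736 F.d -0.07312255012266179
True
jaw t 15.19 p [0.5381 0.0194 0.052 ] F [ 0.5 -0.2  4.3] gap 0.0126
 t 15.29 p [0.5381 0.0194 0.052 ] F [1.4 0.5 3.6] gap 0.0128
along 0.005294353647556941 F.d 0.3055444347015474
```

Run:
```python
from h import *
d=np.array([np.cos(np.radians(-58.49)),np.sin(np.radians(-58.49)),0])
O=np.array([.5367,.0248,0.0540])
r.movel(O+d*.005,v=.05);st("lift")
for k in range(12):
    a=.006+.001*k
    r.movel(O+d*a,v=.02)
    f=np.mean([readout.get_force() for _ in range(5)],0);p=readout.get_eef_pos()
    print(round(a,4),"act",((p-O)@d).round(4),"z",p[2].round(4),"F.d",(f@d).round(2),f.round(1),round(readout.get_time(),2))
    if f@d<-3: break
```

```text
lift t 15.54 p [0.5387 0.0205 0.0535] F [ 0.   0.8 -5.2] gap 0.0128
0.006 act 0.0055 z 0.0534 F.d -1.65 [-1.9  0.8 -5.7] 15.79
0.007 act 0.0056 z 0.0534 F.d -4.81 [-3.7  3.4 -7.6] 16.04
```

Run:
```python
from h import *
d=np.array([np.cos(np.radians(-58.49)),np.sin(np.radians(-58.49)),0])
O=np.array([.5367,.0248,0.0])
r.movel(O+d*.0067+[0,0,.0518],v=.03);r.sleep(.1);f=readout.get_force();st("low");p=readout.get_eef_pos();print(f@d,(p-O)@d)
set_gripper(.035);st("open");p=readout.get_eef_pos();print((p-O)@d)
r.movel([p[0],p[1],.095],v=.25)
# to beyond the cursor: grip at x=60+c (c~27.5) ; outer face +7; fingers half 11
X=.060+.0275+.007+.011+.008
Q=p+d*X
r.movel([Q[0],Q[1],.095],v=.3)
set_gripper(0);
shot("g5",{"side":(225,195,315,285,8),"top":(190,150,320,260,5)});st()
```

```text
low t 16.39 p [0.5394 0.0202 0.0519] F [-4.3  4.8 -0. ] gap 0.0132
-6.32671421285018 0.00532437951860918
open t 16.73 p [0.541  0.0186 0.0522] F [-0.1 -0.4 -0. ] gap 0.0351
0.0075357272392887935
 t 18.12 p [ 0.6004 -0.0779  0.0952] F [-0.3 -0.2  0.2] gap -0.0
```

View pics/g5_side.png

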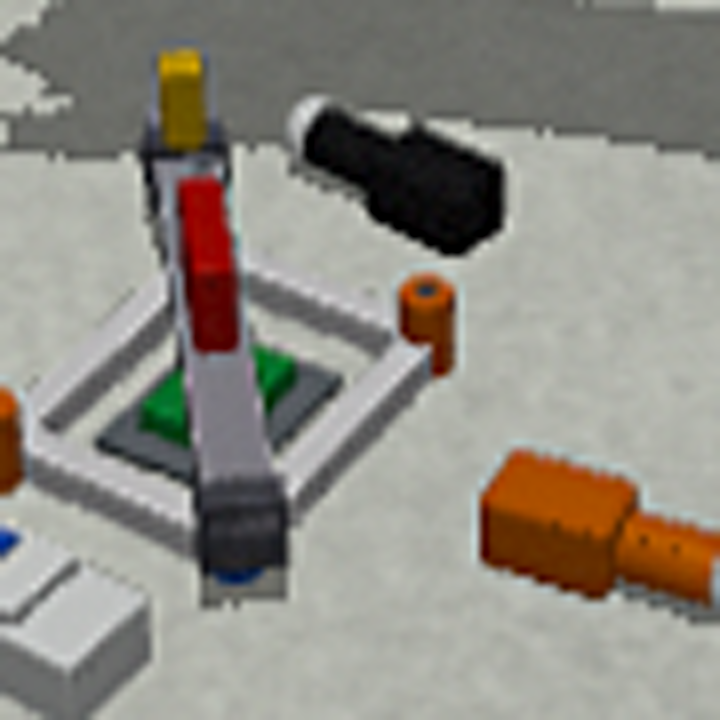

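View pics/g5_top.png

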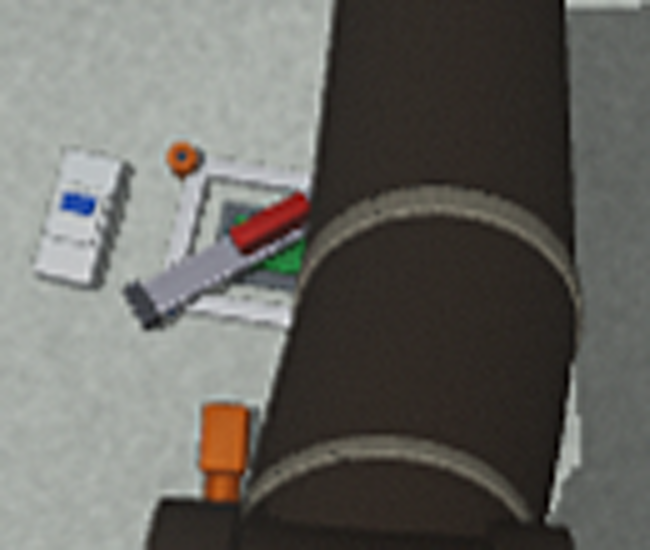

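```bash
cat >> h.py <<'E'
def push(start,u,a0,step,n,z,thr,v=.03):
    """step along u from start (xy) until mean force against u exceeds thr; returns actual along"""
    for k in range(n):
        a=a0+step*k
        r.movel([*(start[:2]+u[:2]*a),z],v=v)
        f=np.mean([readout.get_force() for _ in range(5)],0);p=readout.get_eef_pos()
        act=(p[:2]-start[:2])@u[:2]
        if f@u<-.8: print("  a",round(a,4),"act",act.round(4),"F.u",(f@u).round(2),f.round(1),round(readout.get_time(),2))
        if f@u<-thr: return a,act
    print("no contact");return None,act
E
python3 - <<'E'
from h import *
d=np.array([np.cos(np.radians(-58.49)),np.sin(np.radians(-58.49)),0])
C0=np.array([.5367,.0248,0.0])+d*.0055   # TCP at fixed contact
print("along now",(readout.get_eef_pos()-C0)@d)
Q=C0+d*.115
r.movel([*Q[:2],.051],v=.2,stop_force=8);st("down")
r.movel([*(C0+d*.100)[:2],.051],v=.06);st();print((readout.get_eef_pos()-C0)@d)
a,act=push(C0,-d,-.099,.0012,14,.051,2.5)
print("X blue cursor contact",-act)
shot("g6",{"side":(225,195,315,285,8)});st()
E
```

```text
along now 0.11530074627418674
down t 18.42 p [ 0.5977 -0.0777  0.0464] F [-0.4 -0.3 -0.7] gap -0.0
 t 18.82 p [ 0.5921 -0.0645  0.0516] F [ 0.4  0.5 -0.1] gap -0.0004
0.09957791031549777
  a -0.0978 act -0.0978 F.u -0.83 [ 0.7 -0.5 -0. ] 19.32
  a -0.0954 act -0.0953 F.u -0.87 [ 0.5 -0.7  0.4] 19.82
  a -0.0918 act -0.0924 F.u -3.3 [ 1.8 -2.7 -1.3] 20.57
X blue cursor contact 0.09243386215207988
 t 20.62 p [ 0.5879 -0.0587  0.0511] F [ 1.8 -2.5 -1.4] gap 0.0
```

View pics/g6_side.png

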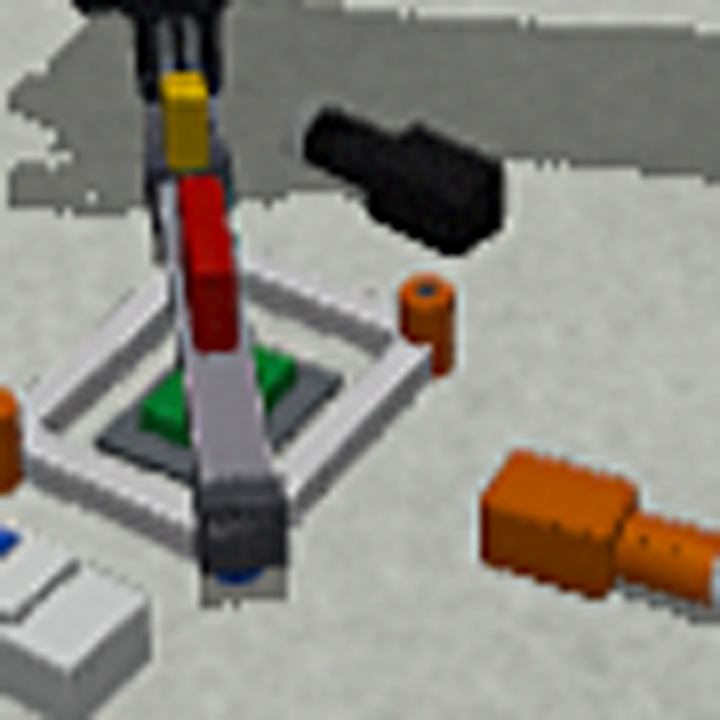

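Run:
```python
from h import *
d=np.array([np.cos(np.radians(-58.49)),np.sin(np.radians(-58.49)),0])
C0=np.array([.5367,.0248,0.0])+d*.0055
at=lambda a,z:[*(C0+d*a)[:2],z]
r.movel(at(.097,.051),v=.06)
r.movel(at(.097,.095),v=.25)
shot("g7",{"side":(225,195,315,285,8)})
set_gripper(.035)
r.movel(at(.0744,.095),v=.15)
r.movel(at(.0744,.054),v=.2);st("down")
set_gripper(0,20);st("grip")
r.movel(at(.0744+.020,.054),v=.06);st("slid");print(readout.get_force()@d)
set_gripper(.035)
r.movel(at(.0944,.095),v=.25)
r.movel(at(0,.095),v=.3)
shot("g8",{"side":(225,195,315,285,8)});st()
```

```text
down t 22.33 p [ 0.578  -0.0438  0.0535] F [-0.6  0.1  0.2] gap 0.0348
grip t 22.64 p [ 0.5792 -0.0437  0.0552] F [ 0.  -0.7  3.8] gap 0.0134
slid t 23.12 p [ 0.5897 -0.0608  0.0551] F [-0.9 -1.3  7.4] gap 0.0133
0.6595938045658616
 t 24.3 p [0.5391 0.0201 0.0944] F [ 0.4 -0.3  0.5] gap 0.035
```

View pics/g7_side.png

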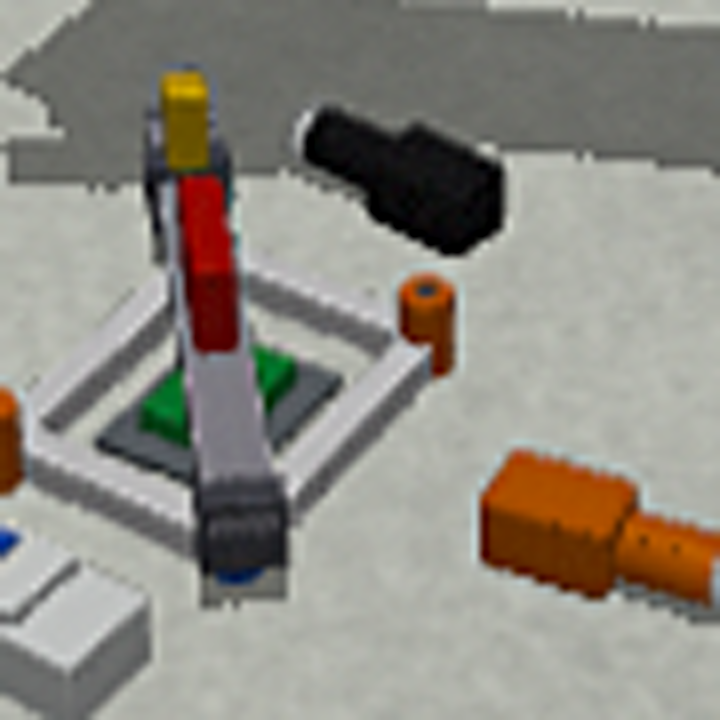

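View pics/g8_side.png

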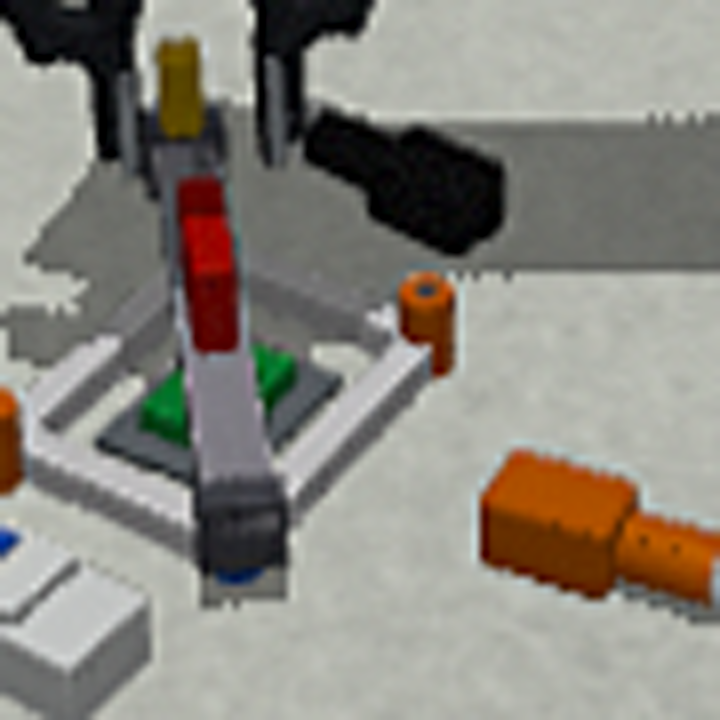

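Run:
```python
from h import *
import fit
d=np.array([np.cos(np.radians(-58.49)),np.sin(np.radians(-58.49)),0])
C0=np.array([.5367,.0248,0.0])+d*.0055
r.movel([*C0[:2],.052],v=.2)
st("down");set_gripper(0,60);r.sleep(.1);st("grip");zg=readout.get_eef_pos()[2]-.016
p=readout.get_eef_pos();print("along at grip",(p-C0)@d,"zoff",zg)
r.movel([*C0[:2],.13],v=.2)
P=fit.posts(np.load("frame.npy"));on,of=P[2][:2],P[3][:2];e=of-on;e/=np.linalg.norm(e);yaw=np.arctan2(e[1],e[0]);print(np.degrees(yaw))
O=on+e*.070
r.move_pose([*O,.13],ori(yaw+np.pi/2))
r.movel([*O,.085],v=.2);r.sleep(.1);st("over")
shot("g9",{"top":(180,150,310,260,5),"side":(185,180,335,290,5)})
np.save("o.npy",[*O,*e,zg])
```

```text
down t 24.67 p [0.5391 0.0191 0.0513] F [0.4 0.4 0.4] gap 0.0351
grip t 25.08 p [0.5403 0.0197 0.0531] F [-0.5 -2.   5.9] gap 0.0129
along at grip 0.0007362159445282173 zoff 0.037146994902191255
46.055108572345326
over t 27.53 p [0.5352 0.0262 0.0861] F [-0.  -0.3 -2.9] gap 0.0126
```

View pics/g9_side.png

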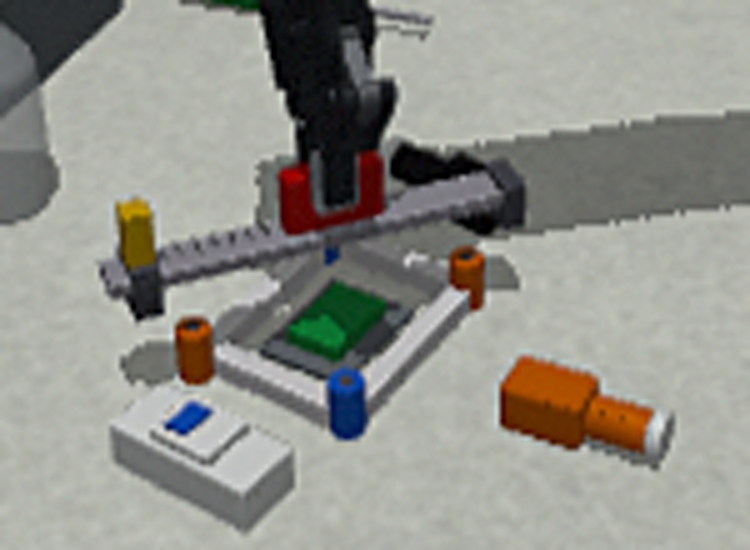

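View pics/g9_top.png

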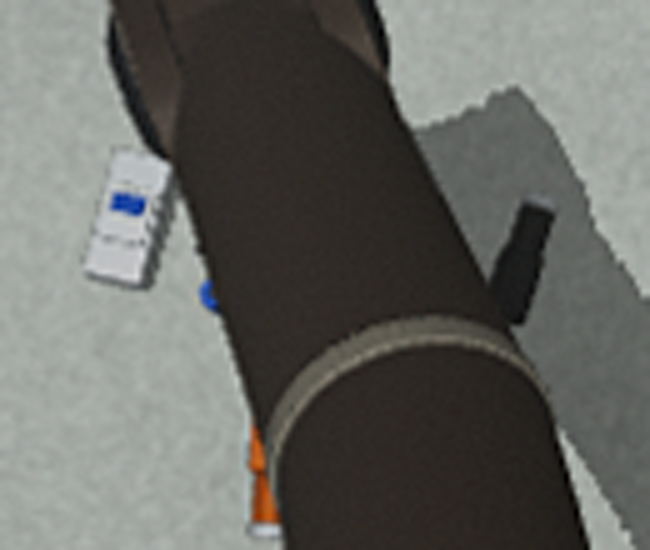

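Run:
```python
from h import *
o=np.load("o.npy");O=np.array([o[0],o[1],0]);e=np.array([o[2],o[3],0])
r.movel([*O[:2],.060],v=.1,stop_force=6);st("low")
r.movel([*O[:2],.0551],v=.03);r.sleep(.1);st("near")
a,act=push(O,e,.001,.001,16,.0551,3.5)
print("contact act",act);st()
np.save("c.npy",[a,act])
shot("g10",{"side":(195,190,305,280,7)})
```

```text
low t 28.03 p [0.5342 0.0259 0.0599] F [-0.1  0.7 -4.5] gap 0.0126
near t 28.45 p [0.5346 0.0259 0.0553] F [ 0.  -0.9 -4.5] gap 0.0129
  a 0.001 act 0.0012 F.u -0.88 [-0.4 -0.8 -4.1] 28.7
  a 0.008 act 0.0076 F.u -1.89 [-1.4 -1.3 -4.8] 30.45
  a 0.009 act 0.0078 F.u -5.03 [-3.4 -3.7 -4.5] 30.7
contact act 0.007826483664371284
 t 30.7 p [0.5398 0.0315 0.0547] F [-3.4 -3.7 -4.5] gap 0.0126
```

View pics/g10_side.png

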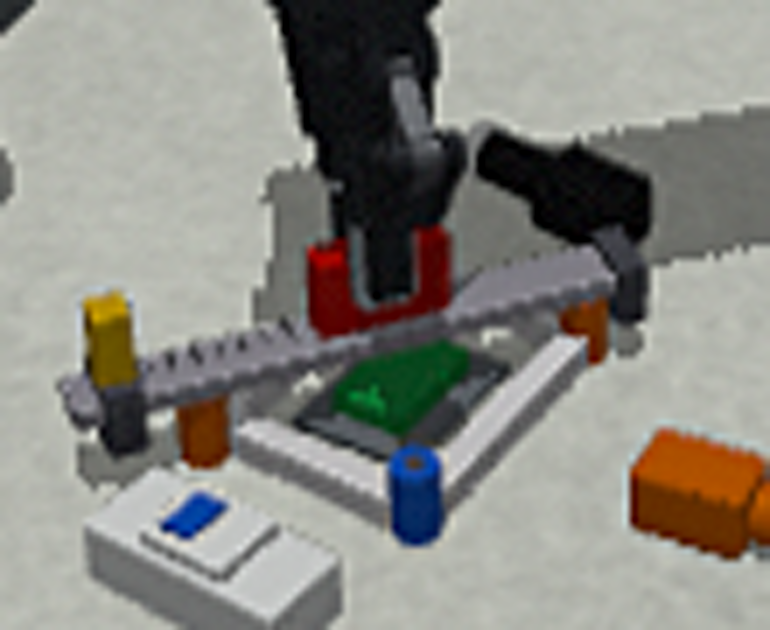

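Run:
```python
from h import *
o=np.load("o.npy");O=np.array([o[0],o[1],0]);e=np.array([o[2],o[3],0])
r.movel([*(O+e*.0089)[:2],.0532],v=.03);r.sleep(.1);st("low");f=readout.get_force();print("F.e",f@e,(readout.get_eef_pos()-O)@e)
set_gripper(.035);st("open")
C1=O+e*.0072
at=lambda a,z:[*(C1+e*a)[:2],z]
r.movel(at(.001,.098),v=.25)
r.movel(at(.121,.098),v=.3);set_gripper(0)
shot("g11",{"side":(185,180,325,290,5.7)})
r.movel(at(.121,.051),v=.2);st("down")
r.movel(at(.109,.051),v=.06)
a,act=push(C1,-e,-.108,.0012,16,.051,2.5)
print("X orange cursor contact",-act)
shot("g12",{"side":(195,190,305,280,7)});st()
```

```text
low t 31.1 p [0.5401 0.0316 0.0532] F [-3.5 -4.5 -2.7] gap 0.0123
F.e -5.644834129042473 0.00807498719656486
open t 31.44 p [0.5416 0.033  0.0538] F [-0.1 -0.4 -0.4] gap 0.0351
down t 33.19 p [0.6228 0.1181 0.0506] F [-0.5  1.2  0.1] gap -0.0001
  a -0.0996 act -0.0999 F.u -2.03 [ 1.7  1.1 -0.3] 35.54
  a -0.0984 act -0.0996 F.u -4.52 [ 3.1  3.3 -2.5] 35.79
X orange cursor contact 0.09963215556177792
 t 35.84 p [0.6085 0.1028 0.0512] F [ 4.7  3.8 -3.2] gap 0.0001
```

View pics/g11_side.png

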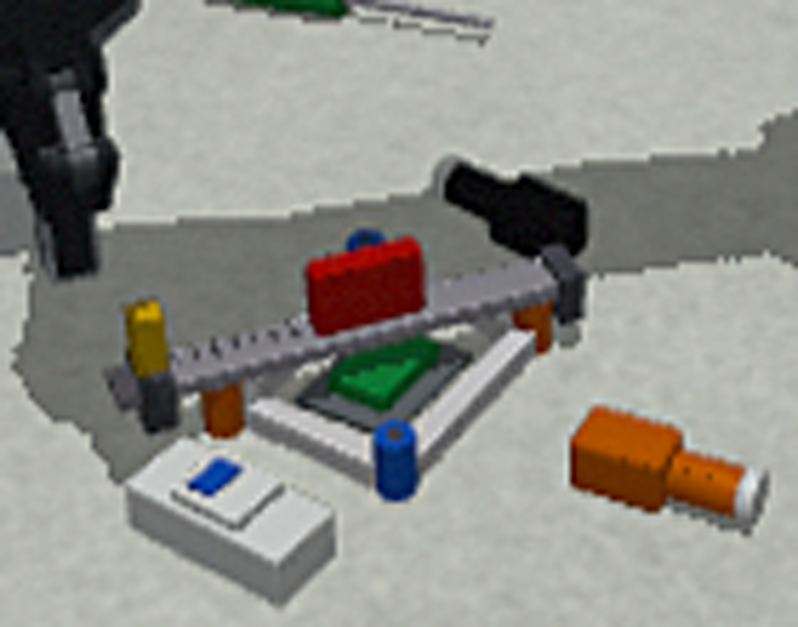

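View pics/g12_side.png

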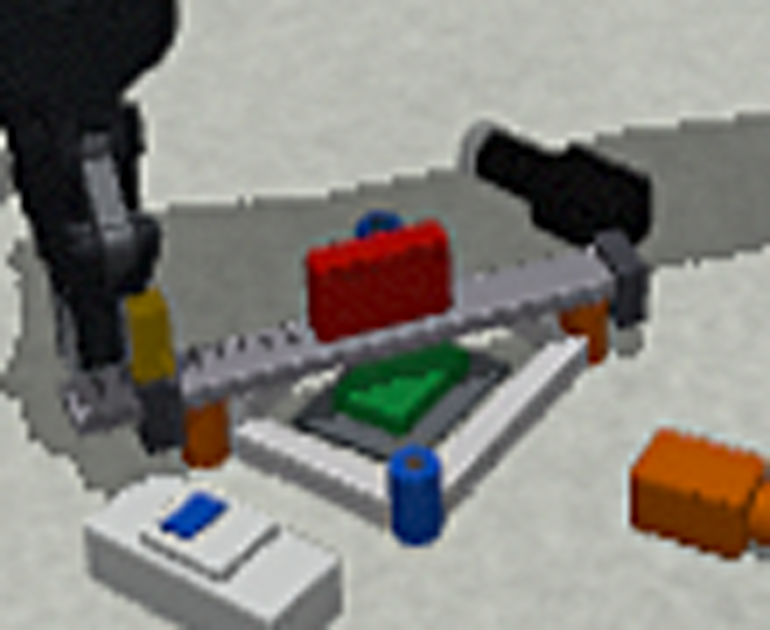

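Run:
```python
from h import *
o=np.load("o.npy");O=np.array([o[0],o[1],0]);e=np.array([o[2],o[3],0]);C1=O+e*.0072
at=lambda a,z:[*(C1+e*a)[:2],z]
r.movel(at(.106,.052),v=.06);r.movel(at(.106,.13),v=.25)
set_gripper(.05)
y=np.radians(89.5)
r.move_pose([.4325,.2795,.13],ori(y))
shot("g13",{"side":(185,180,325,290,5.7),"top":(130,150,330,270,4)})
t=np.load("pics/g13_top.npy");crop(t,215,170,275,220,12,"pics/g13_tz.png");st()
```

```text
t 38.27 p [0.4336 0.2787 0.13  ] F [-0.9  0.5  0.3] gap 0.0504
```

View pics/g13_side.png

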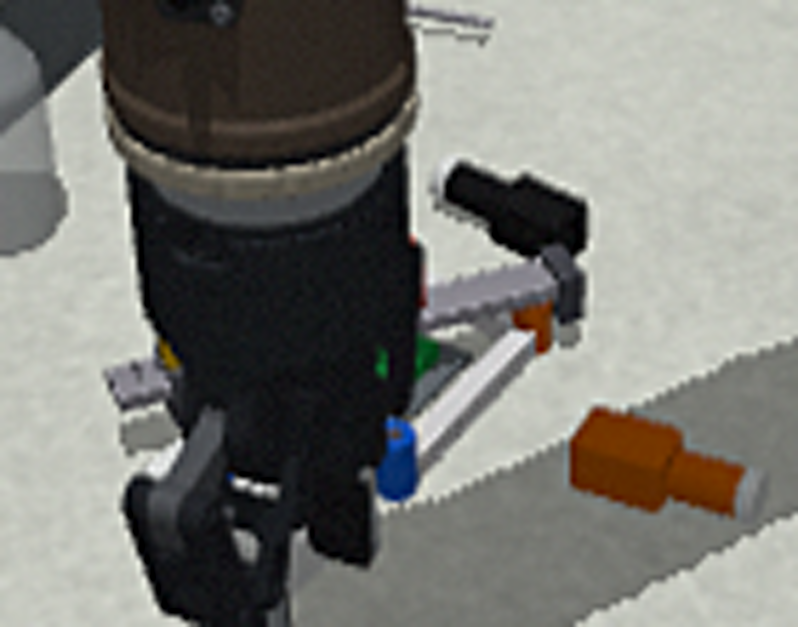

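View pics/g13_tz.png

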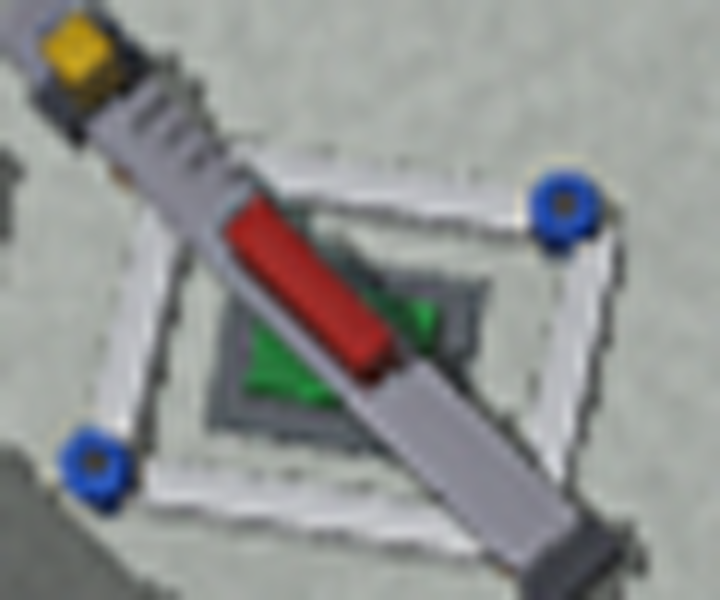

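View pics/g13_top.png

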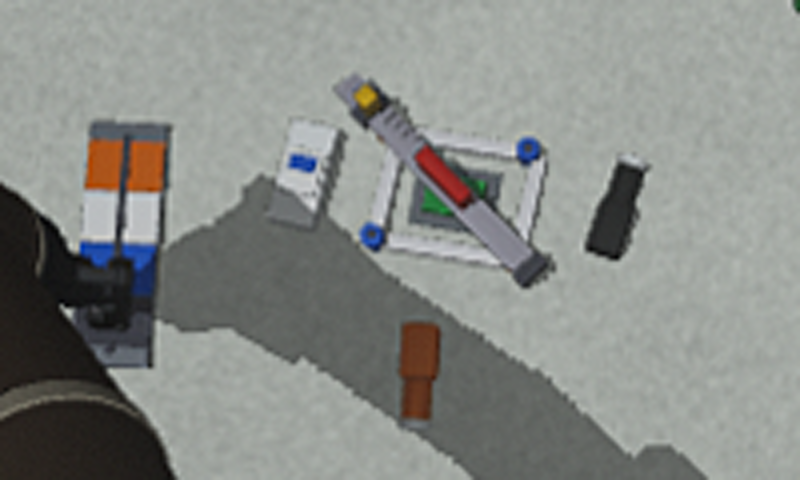

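Run:
```python
from h import *
B=np.array([.4325,.2795]);u=np.array([np.cos(np.radians(-.5)),np.sin(np.radians(-.5))])
r.movel([*B,.032],v=.2,stop_force=10);st("down")
set_gripper(0,30);st("grip")
r.movel([*(B+u*.05),.034],v=.1);st("mid");print(readout.get_force())
r.movel([*(B+u*.117),.034],v=.1);st("end")
set_gripper(.05)
p=readout.get_eef_pos();r.movel([p[0],p[1],.12],v=.25)
q=np.array(readout.get_joints());q[0]-=.5;r.goto_joints(q)
shot("g14",{"side":(140,200,330,360,4),"top":(130,150,330,270,4)});st()
t=np.load("pics/g14_top.npy");crop(t,140,170,180,250,7,"pics/g14_tz.png")
s=np.load("pics/g14_side.npy");crop(s,160,295,270,360,7,"pics/g14_sz.png")
```

```text
down t 38.92 p [0.433  0.2796 0.0324] F [ 1.1  0.2 -0.1] gap 0.0498
grip t 39.33 p [0.4336 0.2813 0.0335] F [0.9 4.5 7.4] gap 0.0132
mid t 39.98 p [0.4824 0.2806 0.0336] F [ 0.8  6.2 -8.8] gap 0.0133
[ 0.79896611  6.15213152 -8.76763262]
end t 40.79 p [0.5493 0.2797 0.0336] F [ 2.6  5.1 -6.4] gap 0.0132
 t 42.99 p [0.3514 0.5063 0.1209] F [-0.1  0.3  0.3] gap 0.0502
```

View pics/g14_tz.png

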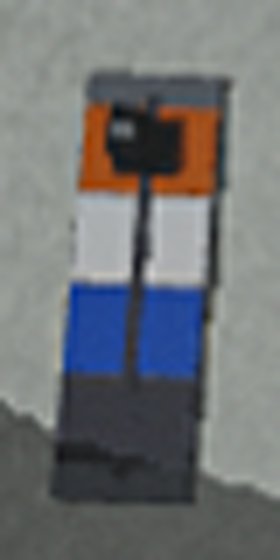

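View pics/g14_sz.png

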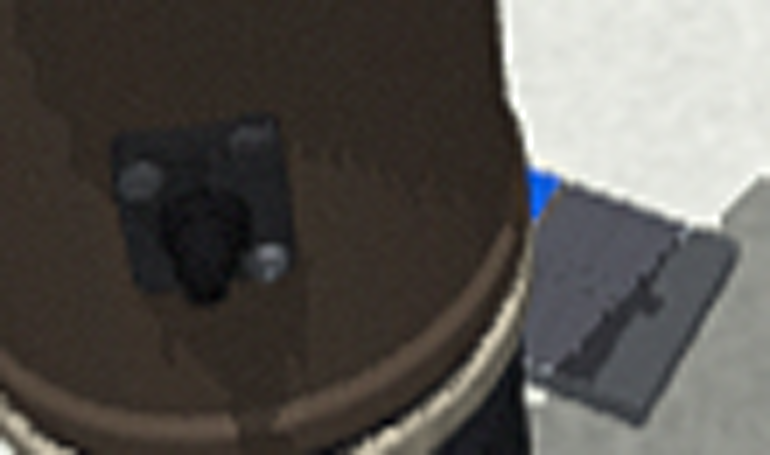

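View pics/g14_side.png

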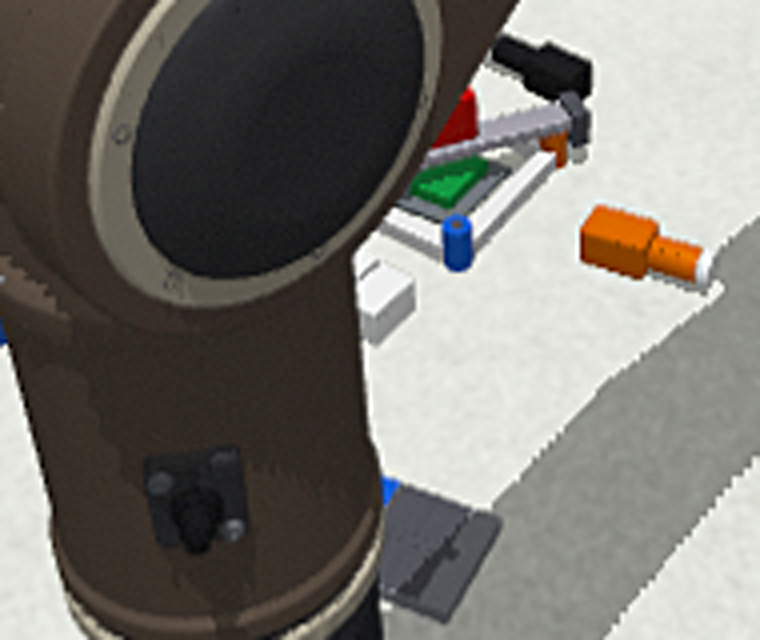

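Run:
```python
from h import *
p=readout.get_eef_pos();r.movel([p[0],p[1],.28],v=.3)
q=np.array([1.186,.411,-.013,1.596,.006,1.134,-.082]);r.goto_joints(q);st()
shot("g15",{"side":(140,200,330,360,4),"top":(130,150,330,270,4)})
t=np.load("pics/g15_top.npy");crop(t,140,170,180,215,14,"pics/g15_tz.png");crop(t,205,165,275,220,11,"pics/g15_tr.png")
s=np.load("pics/g15_side.npy");crop(s,160,295,270,360,7,"pics/g15_sz.png");crop(s,190,200,300,280,7,"pics/g15_sr.png")
```

```text
t 47.53 p [ 0.1957 -0.5938  0.2315] F [-0.  -0.5  0.3] gap 0.0501
```

View pics/g15_tz.png

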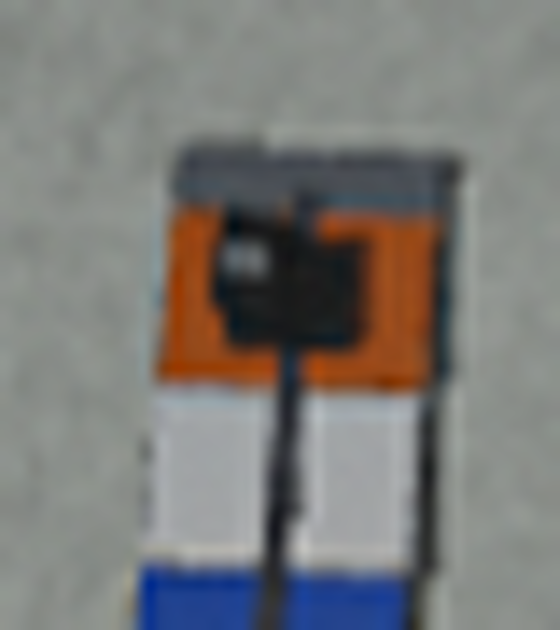

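View pics/g15_sz.png

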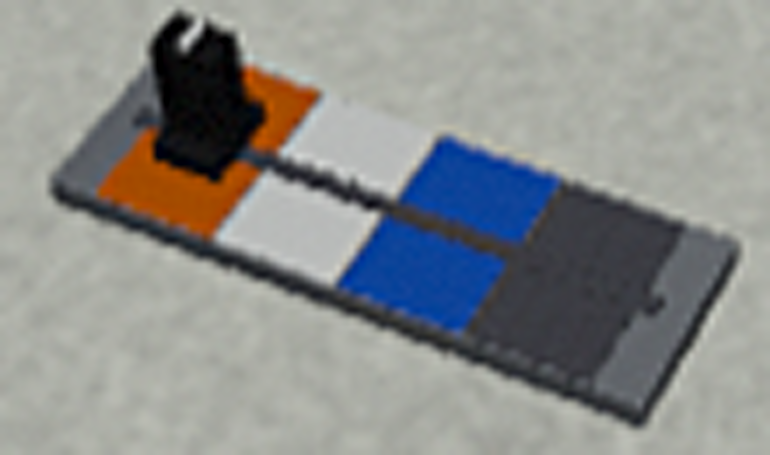

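View pics/g15_sr.png

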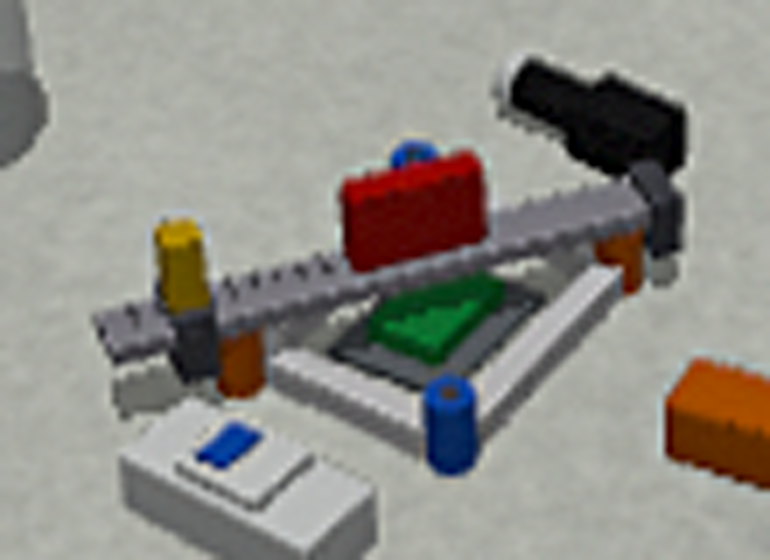

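View pics/g15_tr.png

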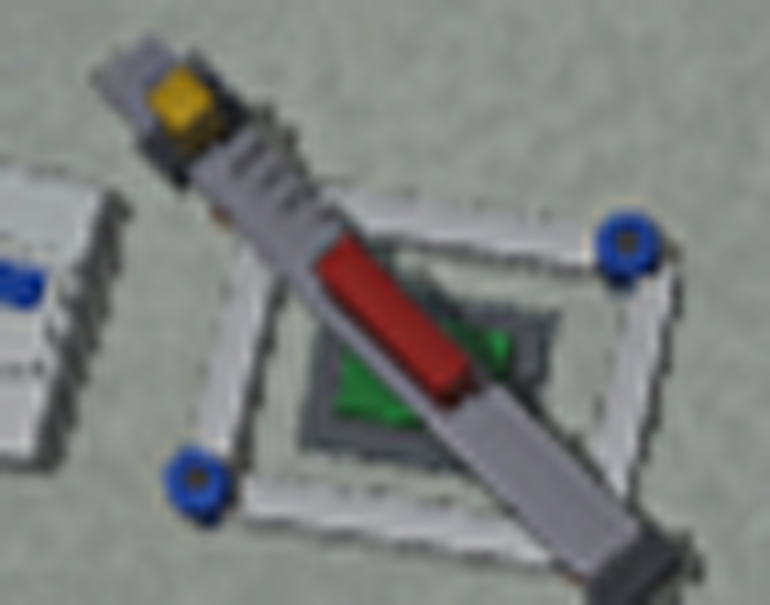

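Run:
```python
from h import *
from fit import px
a=unproj("top",px(100,400,140,170,7),.054);b=unproj("top",px(245,255,140,170,14),.054);print("top tick shift",b-a,b)
c=unproj("side",px(557,162,160,295,7),.054);d=unproj("side",px(190,37,160,295,7),.054);print("side",d-c,d)
T=lambda x,y,z=.01:unproj("top",px(x,y,140,170,14),z)[0]
print("field lines top: o/w",T(170,386),T(420,388),"g/o",T(190,207),T(420,212),"w/b",T(150,568),T(400,574))
print("foot x top",T(330,348,.01),T(330,348,.02),T(345,236,.02),"grip top edge",T(250,207,.054))
S=lambda x,y,z=.01:unproj("side",px(x,y,160,295,7),z)
print("side o/w",S(320,92),S(217,238),"g/o",S(98,190),"w/b",S(440,137),S(342,288))
print("foot side base",S(217,180),S(155,160),S(265,118))
i0=S(575,312);print("initial foot near corners",i0,S(513,290),S(620,245))
```

```text
top tick shift [ 0.11715396 -0.00067272  0.        ] [0.54920764 0.27994281 0.054     ]
side [0.11569378 0.0002709  0.        ] [0.5528829  0.27915824 0.054     ]
field lines top: o/w 0.5286911665407401 0.5300123380939937 g/o 0.5690176567574958 0.5695284955039799 w/b 0.4880917307650934 0.4885192824290402
foot x top 0.5383211302563644 0.5363446668276494 0.5614105830924523 grip top edge 0.5596902369080541
side o/w [0.53359952 0.25008835 0.01      ] [0.53195739 0.30727517 0.01      ] g/o [0.57251821 0.30599985 0.01      ] w/b [0.49250465 0.25129056 0.01      ] [0.49087793 0.30843895 0.01      ]
foot side base [0.54334929 0.28982533 0.01      ] [0.56381085 0.29054557 0.01      ] [0.54315971 0.2648904  0.01      ]
initial foot near corners [0.42820666 0.2906885  0.01      ] [0.44725558 0.29080362 0.01      ] [0.42699849 0.26570809 0.01      ]
```

Run:
```python
from h import *
for n in("top","side"):
    a=np.load(f"pics/{n}0.npy");b=np.load(f"pics/g15_{n}.npy")
    d=cv2.absdiff(cv2.GaussianBlur(a,(3,3),0),cv2.GaussianBlur(b,(3,3),0)).max(2)>35
    k,l,s,c=cv2.connectedComponentsWithStats(cv2.dilate(d.astype(np.uint8),np.ones((3,3))))
    print(n,[tuple(x) for x in s[1:].tolist() if x[4]>20])
r.close_job();st("closed")
```

```text
top [(214, 169, 56, 54, 758), (343, 171, 31, 67, 763), (154, 184, 14, 13, 159), (153, 225, 6, 5, 27), (461, 314, 36, 30, 492)]
side [(453, 63, 5, 7, 34), (431, 66, 4, 6, 21), (431, 71, 26, 30, 367), (268, 163, 69, 23, 1005), (202, 220, 87, 41, 1653), (180, 295, 19, 28, 395), (232, 314, 17, 27, 378)]
the job is handed in; nothing more can be done
the job is handed in; nothing more can be done
```

I measured both diagonals with the 209 mm rule and handed the job in; the last logged time before that was 47.5 s, against the 72 s limit. The orange diagonal is longer, so the marker is on the orange field.

- **Blue posts:** The rule lay on the two posts with the fixed jaw pressed home and the cursor pushed up. Both contacts were felt through the force reading.
- **Orange posts:** I did the same here and left the rule lying closed on them.
- **Result:** The touch readings put orange about 7.2 mm longer than blue. The camera fit gave 7.7 mm (135.2 mm against 142.9 mm between post axes). Both are above the 5 mm limit.
- **Marker:** It sits within about 1 mm of the middle of the orange field in both cameras.

**Last checks:**
- Comparing the first and last pictures, only the rule, the marker and the arm had changed. The bystanders and the frame showed no shift.
- The two cameras disagree by about 4 to 5 mm along x. I used their mean, and the touched blue-post position agreed with it to about 0.5 mm.
- My first try at opening the cursor, and several early force-stopped moves against the fixed jaw, stopped early on false triggers. I skipped that first opening and found contact with small steps instead.
- The final jaw contact rests on the force readings. The pictures, at about 2 to 3 mm per pixel, cannot show a sub-millimetre gap.

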